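# Reset the tripped breaker of the chromatograph power box

## Task

One of the three circuit breakers on the grey power box has tripped: its lever stands about upright, halfway between off (leaning towards the robot's side of the box) and on (leaning away from the robot). Reset it: push this lever fully off first, all the way to its stop, and then throw it fully on, to the other stop. Leave the other two levers as they are, one on and one off.

Things in the scene. Friction and masses are not known exactly. Their poses are not given: they have to be found in the camera images.
- tripped_pivot (a point): Point on the tripped lever's hinge axis, mid-width, 72 mm above the worktop; fixed to the box, does not turn with the lever. x: level, from off to on side (away from robot, within 15 deg); y: hinge axis, along the row; z up. Grey box 170 (x) x 300 (y) x 45 mm, fixed, carries 3 like black breakers in a row, 90 mm apart, tops 71 mm above the worktop, rim round lever 75. May be any of the 3.
- tripped_lever (a joint): Angle (rad) of the tripped lever: white paddle 10 mm thick, 24 mm wide, round top 65 mm from its hinge axis. 0 = fully off, leaning 0.7 rad from upright to -x of the pivot frame (towards the robot); 0.7 = upright; 1.4 = fully on, leaning 0.7 to +x. Hard stops at 0 and 1.4. Starts at 0.55 to 0.85. Friction only (0.1 N m, 2 to 4 N to push); stays where it is left.
- live_lever (a joint): Angle in rad of the lever of a like breaker beside it, which is on (about 1.4) and shall stay on. Same shape and same meaning of the values. Its place in the row varies.
- spare_lever (a joint): Angle in rad of the lever of the third like breaker, which is deliberately off (about 0) and shall stay off. Same shape and same meaning of the values. Its place in the row varies.

How it is judged:
By the outcome, as a careful person would: the job done as asked, in the order asked, and still so for the second after the job is handed in, with the robot touching nothing.
It also fails if it takes over 40 s, if anything falls off the work surface, if the arm or the gripper's body presses on something with over 40 N, if the wrist force passes 120 N, or if a joint passes its speed limit or range.

## Robot

A 6-joint arm with a two-finger parallel gripper is mounted at the origin on a cart in front of the work surface, level with it; the furniture and walls round the work are solid. World frame = base frame: x ahead of the robot, y to its left, z up, the work surface at z = 0. Lengths are in mm, angles in rad, forces in N, time in s.
With the tool pointing down it reaches from about 350 to 1000 mm from the base axis. Payload 7.1 kg.
Tool frame: the origin (TCP) lies at the very end of the fingers, on their centre line; the grasp point (between the pads) lies 19 mm behind it; z points along the fingers, y is the line along which they close (so a half turn about z gives the same grasp; the last joint's range is limited). The gripper opens to 85 mm and grips with 20 to 120 N. Pads are 22 mm wide; open, the fingers measure 114 mm over their backs; the gripper's body (76 mm by 85 mm) begins 54 mm behind the grasp point. The pads swing forward as they close: fully open they stand 13 mm farther back than shut.
Start: joints at [-0.019, 0.423, 1.63, -0, 1.089, -0.019], TCP at [624.984, 0.026, 231.319] pointing down, gripper open.
Joint ranges: [-3, 3], [-0.9, 2.11], [0.09, 2.58], [-1.31, 4.45], [0.11, 2.69], [-2.54, 2.54]. Speed limits (rad/s): [2.39, 2.39, 3.01, 3.14, 3.14, 3.14].

## Interface

Orientations are given as a unit quaternion [x, y, z, w].
In Python, from station import env, imaging gives the robot as it stands.
- The arm moves only by the tool send_rows, never from a script. Its argument "rows" is a list that holds one entry, the list of rows, each a list of 5 numbers: the opening, from 0 (shut) to 1 (fully open), then the shift along the tool's x, y, z in mm, then the turn about the tool's z in rad. In form: [[[gripper, x, y, z, turn], ...]]. A call has exactly 10 rows; each row is the pose to reach, as a shift and turn from the pose commanded when the call began, along the tool's axes at that moment; what a row does not reach only later rows make up. A row lasts 1/12 s, in which the tool goes at most 41.7 mm and 7.16 degrees, less where a joint would pass 70% of its speed; a pose out of reach is approached as far as the arm can. A call with a gripper value outside its range is refused whole. The fingers move at their own pace and stop on an object; "newtons" is the grip in N (left out, the last holds). Time passes only in rows, so rows that repeat a pose let the fingers close, or fill a call up. It gives the time, the measured TCP pose, the force, the opening and the grip force at its end, in the units of the state.
- env.state(): the state, without advancing time (a new reading comes with each control period).
- imaging.grab_frame(name): name is "scene" or "side" or "wrist"; returns (picture, depth): 420x560x3 uint8, red, green, blue; 420x560 float32, mm along the optical axis (not along the pixel's ray), 0 where there is no reading.
- imaging.get_calibration(name): a dict with "fx", "fy", "cx", "cy" (pixels), "origin" and "orientation" of the camera in the world; the wrist camera has in their place "T_tool_cam" (4x4, takes a point from camera to tool coordinates, whose origin is the TCP and whose axes are the flange's). Camera axes: x right, y down, z forward; pixel columns grow to the right and rows downward; lengths in mm; the calibration is good to about 2 mm. The wrist camera is an equidistant fisheye: a pixel r from the principal point sees the ray r / f radians off the axis. A picture is of the moment at which its call begins: read the wrist's pose just before it. get_calibration takes no time and is no camera call.
- env.finish_job(): hands the job in; it is judged then, once.
The state is a dict: "time_s": time; "joint_pos": joint angles; "qvel": joint speeds; "joint_efforts": joint torques, N m; "tcp_pos": TCP position; "eef_rot": TCP orientation; "contact_force": force on the tool from outside, world axes, zero at the start; "moment": the same for the moment, N m; "opening": finger opening in mm; "finger_force": force on a finger pad.
Only numpy, scipy, OpenCV 4.12 (cv2) and the standard library are available. Lean on these libraries where they do the work, as an engineer would, in place of code of your own. Each camera call takes 0.05 s, during which the arm holds its last target. There are 200 camera calls.

## Working session

There is one attempt and no reset: what is moved stays moved. The work goes in short steps, Python scripts to look and compute and a tool call to move; the robot and the scene stay as the last step left them, time stands still between calls to the robot, and variables do not carry over. Pictures are saved under pics/ and viewed, at most 10 in all, crops included, and the job is handed in when it is done.

Besides the shell and the picture viewer there is one more tool, called after "Request:" as a command line: name --argument value ..., lists and objects as JSON in quotes. send_rows: Moves the arm, as the interface text tells. Its arguments: {"type":"object","properties":{"rows":{"type":"array","items":{"type":"array","items":{"type":"array","items":{"type":"number"}}}},"newtons":{"type":"number"}},"required":["rows"]}

```bash
mkdir -p pics; ls; cat > h.py <<'E'
import numpy as np,cv2
from station import env,imaging
from scipy.spatial.transform import Rotation as R
def cloud(name):
    p,d=imaging.grab_frame(name);c=imaging.get_calibration(name)
    v,u=np.mgrid[0:420,0:560]
    P=np.stack([(u-c['cx'])/c['fx']*d,(v-c['cy'])/c['fy']*d,d],-1)
    W=P@R.from_quat(c['orientation']).as_matrix().T+np.array(c['origin'])
    W[d==0]=np.nan
    return p,d,W
E
python3 - <<'E'
from h import *
s=env.state();print(s)
try: print(imaging.get_calibration('scene'),imaging.get_calibration('side'))
except Exception as e: print(e)
ps=[]
for n in('scene','side'):
    p,d,W=cloud(n);np.savez(n,p=p,d=d,W=W);ps.append(p)
a=np.vstack(ps);a=cv2.resize(a,(400,600)) 
for n,p in zip(('scene','side'),ps): cv2.imwrite(f'pics/{n}.png',p[...,::-1])
E
```

```text
pics
{'time_s': 0.0, 'joint_pos': array([-1.90001067e-02,  4.23825442e-01,  1.63071206e+00,  1.96581930e-05,
        1.08859386e+00, -1.90124005e-02]), 'qvel': array([ 2.03113866e-03,  6.47384004e-04, -5.42248792e-05, -3.76641526e-04,
        4.43055131e-04,  9.83686363e-04]), 'joint_efforts': array([ 6.87376578e-04, -5.57382560e+01, -2.81743366e+01,  7.52266601e-05,
        7.21184188e-03,  1.02962622e-05]), 'tcp_pos': array([6.24443768e+02, 4.14655056e-02, 2.30546635e+02]), 'eef_rot': array([ 7.07105453e-01,  7.07107691e-01, -5.27308672e-04, -5.60295150e-04]), 'contact_force': array([ 0.16868992,  0.41692949, -0.15085775]), 'moment': array([-0.03184954, -0.00691371, -0.01325595]), 'finger_force': 0.0, 'opening': 85.47507047602662}
{'fx': 387.6660755839928, 'fy': 387.6660755839928, 'cx': 279.71776871008996, 'cy': 204.11546530439338, 'origin': array([  46.67263604, -555.69001678,  474.61208027]), 'orientation': array([ 0.7812858 , -0.32248844,  0.20873211, -0.49195997])} {'fx': 467.7822611851832, 'fy': 467.7822611851832, 'cx': 278.359337184904, 'cy': 208.80191298558395, 'origin': array([500.66918575, 660.98164348, 615.66729854]), 'orientation': array([-0.04850913,  0.89171474, -0.44901373,  0.02963695])}
```

View pics/scene.png

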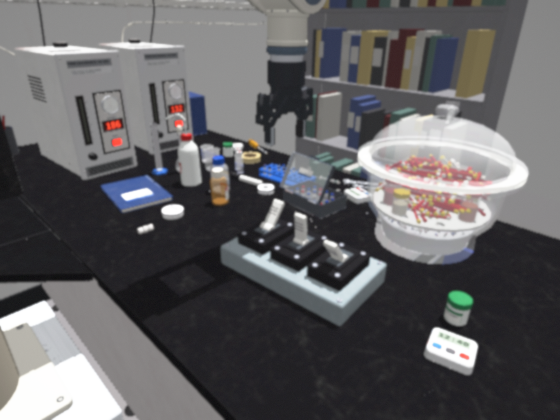

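View pics/side.png

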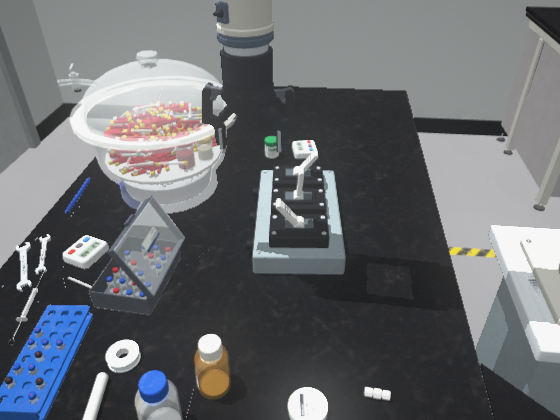

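The scene view shows three levers at about (274,212), (300,228) and (332,252). In the side view they are at (290,212), leaning to +x so on, (300,183), upright so tripped, and (307,162), off. The middle lever is the one to reset.

```bash
python3 - <<'E'
from h import *
for n,(r0,r1,c0,c1) in {'scene':(190,320,215,395),'side':(148,280,245,350)}.items():
    f=np.load(n+'.npz');p,W=f['p'],f['W']
    m=np.zeros(p.shape[:2],bool);m[r0:r1,c0:c1]=1
    z=W[...,2]
    top=m&(abs(z-45)<4)
    if top.sum()>50:
        q=W[top][:,:2].astype(np.float32);print(n,'boxtop',top.sum(),cv2.minAreaRect(q))
    b=m&(p.max(-1)<60)&(z>60)&(z<80)
    q=W[b][:,:2].astype(np.float32);print('black',b.sum(),cv2.minAreaRect(q),np.median(z[b]))
    l=m&(p.min(-1)>110)&(z>84)
    k,lab=cv2.connectedComponents(l.astype(np.uint8))
    for i in range(1,k):
        s=lab==i
        if s.sum()<12: continue
        P=W[s];P=P[np.argsort(P[:,2])];vs,us=np.nonzero(s)
        h=P[:,2]
        print(i,len(P),'px',us.mean(),vs.mean(),'mean',P.mean(0).round(1),'low',P[h<100].mean(0).round(1),'top',P[-8:].mean(0).round(1), 'ymin/max',np.percentile(P[:,1],[5,95]).round(1))
E
```

```text
scene boxtop 2661 ((621.2659301757812, 0.235382080078125), (328.389892578125, 525.5438842773438), 3.8525915145874023)
black 2466 ((552.4259033203125, -116.343994140625), (113.25491333007812, 255.53897094726562), 5.415981769561768) 70.38877905808053
1 714 px 383.0882352941176 203.7563025210084 mean [ 733.  -187.8  123.3] low [ 734.1 -196.7   92.7] top [ 722.  -210.6  164.6] ymin/max [-217.8 -140.7]
2 269 px 274.0743494423792 212.17472118959108 mean [566.  -27.2 103.8] low [556.3 -28.3  91.7] top [581.3 -22.5 123.3] ymin/max [-37.1 -15.2]
3 286 px 300.541958041958 226.6958041958042 mean [ 546.7 -120.3  112.2] low [ 548.1 -119.7   91.7] top [ 547.2 -120.3  136.6] ymin/max [-128.8 -108.2]
5 182 px 333.4010989010989 249.57142857142858 mean [ 530.3 -213.4  109.1] low [ 542.8 -214.2   91.6] top [ 523.5 -208.7  124.6] ymin/max [-220.7 -201.5]
side boxtop 3032 ((553.8193969726562, -113.19898986816406), (168.9837646484375, 302.53662109375), 5.088465690612793)
black 1227 ((553.1486206054688, -108.79072570800781), (109.26763153076172, 247.75938415527344), 5.276101589202881) 69.78681964572127
2 317 px 305.01892744479494 169.59305993690853 mean [ 543.2 -156.6  111. ] low [ 549.1 -162.6   93. ] top [ 547.4 -113.8  136.3] ymin/max [-213.2 -102. ]
4 267 px 285.7116104868914 210.94007490636704 mean [569.1 -17.5 105.8] low [558.3 -18.   92.1] top [582.5 -20.  124.3] ymin/max [-31.4  -9.3]
```

Request:
send_rows --rows '[[[0.6, -15, -9, 0, -0.02], [0.6, -30, -18, 0, -0.04], [0.6, -45, -28, 0, -0.06], [0.6, -60, -37, 0, -0.08], [0.6, -75, -46, 0, -0.089], [0.6, -90, -55, 0, -0.089], [0.6, -105, -65, 0, -0.089], [0.6, -116, -72, 0, -0.089], [0.6, -116, -72, 0, -0.089], [0.6, -116, -72, 0, -0.089]]]'

```text
time_s: 0.93
tcp_pos: [552.8, -116.3, 231.2]
eef_rot: [0.675, 0.737, 0.0, -0.0]
contact_force: [0.2, -0.5, -0.5]
opening: 51.4
finger_force: 0.0
```

```bash
python3 - <<'E'
from h import *
s=env.state();T=R.from_quat(s['eef_rot']).as_matrix();print(s['time_s'],s['tcp_pos'],s['opening'],s['contact_force'],T.round(3))
p,d=imaging.grab_frame('wrist');cv2.imwrite('pics/w1.png',p[...,::-1])
c=imaging.get_calibration('wrist');print(c)
Tc=np.array(c['T_tool_cam'])
for q in ([552,-115.5,137],[552,-115.5,72]):
    t=T.T@(np.array(q)-s['tcp_pos']);v=np.linalg.inv(Tc)@np.r_[t,1];v=v[:3]
    th=np.arctan2(np.hypot(v[0],v[1]),v[2]);a=v[:2]/np.hypot(*v[:2])
    print(q,c['cx']+c['fx']*th*a[0],c['cy']+c['fy']*th*a[1])
W=np.load('scene.npz')['W'].reshape(-1,3);W=np.vstack([W,np.load('side.npz')['W'].reshape(-1,3)])
m=(W[:,0]<690)&(W[:,0]>450)&(W[:,1]>-260)&(W[:,1]<40)&(W[:,2]>85)&(W[:,2]<215)&(abs(W[:,0]-552)>55)
print(m.sum(),W[m].min(0) if m.any() else '',W[m].max(0) if m.any() else '')
E
```

```text
0.9333 [ 552.79269139 -116.31287926  231.24515409] 51.393361868727816 [ 0.15189616 -0.51288956 -0.5214388 ] [[-0.088  0.996 -0.   ]
 [ 0.996  0.088  0.   ]
 [ 0.    -0.    -1.   ]]
{'fx': 325.19226210127806, 'fy': 325.19226210127806, 'cx': 277.465266356078, 'cy': 210.07730940429417, 'T_tool_cam': array([[-9.08970103e-05, -9.59493528e-01, -2.81730655e-01,
         7.18695786e+01],
       [ 9.99999979e-01, -3.56320650e-05, -2.01285418e-04,
        -1.06223343e+00],
       [ 1.83093411e-04, -2.81730667e-01,  9.59493511e-01,
        -1.42636447e+02],
       [ 0.00000000e+00,  0.00000000e+00,  0.00000000e+00,
         1.00000000e+00]])}
[552, -115.5, 137] 277.99055888790303 211.92304855315317
[552, -115.5, 72] 277.9011220122606 192.35682082645604
0
```

View pics/w1.png

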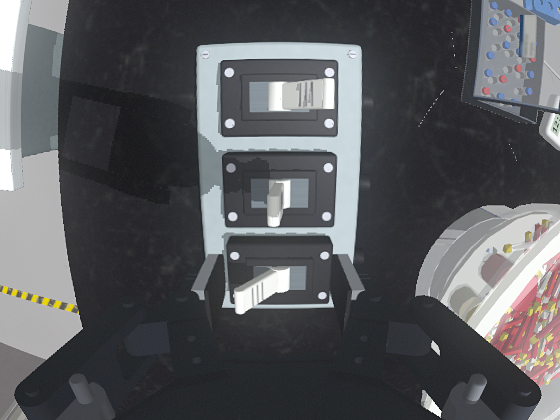

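The wrist view shows the middle lever with its top at about (275,215) and base at (279,190), centred where I predicted. The bowl lid edge is near (418,270). I'll do the off push by straddling the lever, and the on push with a shut fist from the robot side, which keeps clear of the bowl.

Request:
send_rows --rows '[[[0.6, 0, 0, 20, 0], [0.6, 0, 0, 40, 0], [0.6, 0, 0, 60, 0], [0.6, 0, 0, 80, 0], [0.6, 0, 0, 95, 0], [0.6, 0, 0, 110, 0], [0.6, 0, 0, 122, 0], [0.6, 0, 0, 132, 0], [0.6, 0, 0, 136, 0], [0.6, 0, 0, 136, 0]]]'

```text
time_s: 1.82
tcp_pos: [552.7, -115.6, 94.4]
eef_rot: [0.675, 0.738, -0.0, -0.001]
contact_force: [-0.4, -0.8, 0.4]
opening: 51.2
finger_force: 0.0
```

Request:
send_rows --rows '[[[0.6, 0, -5, 0, 0], [0.6, 0, -10, 0, 0], [0.6, 0, -14, 0, 0], [0.6, 0, -18, 0, 0], [0.6, 0, -22, 0, 0], [0.6, 0, -26, 0, 0], [0.6, 0, -30, 0, 0], [0.6, 0, -34, 0, 0], [0.6, 0, -37, 0, 0], [0.6, 0, -38, 0, 0]]]'

```text
time_s: 2.65
tcp_pos: [515.1, -119.5, 95.6]
eef_rot: [0.675, 0.738, 0.0, 0.0]
contact_force: [3.5, 0.6, -0.2]
opening: 51.5
finger_force: 1.5
```

```bash
python3 - <<'E'
from h import *
p,d=imaging.grab_frame('side');cv2.imwrite('pics/s2.png',cv2.resize(p[100:260,210:380,::-1],None,fx=3.5,fy=3.5))
E
```

```text
(no output)
```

View pics/s2.png

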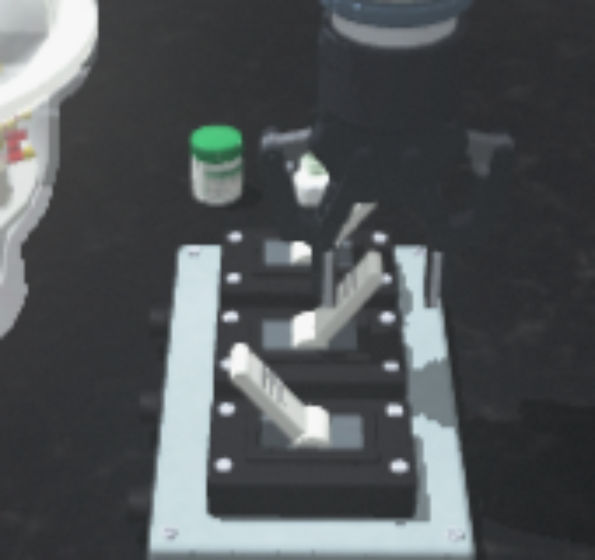

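The middle lever now leans towards the robot, with its tip at about (375,262) in the crop and the finger behind it. The force is only 3.5 N, so I'll push on until it rises.

Request:
send_rows --rows '[[[0.6, 0, -1, 0, 0], [0.6, 0, -2, 0, 0], [0.6, 0, -3, 0, 0], [0.6, 0, -4, 0, 0], [0.6, 0, -5, 0, 0], [0.6, 0, -6, 0, 0], [0.6, 0, -6, 0, 0], [0.6, 0, -6, 0, 0], [0.6, 0, -6, 0, 0], [0.6, 0, -6, 0, 0]]]'

```text
time_s: 3.53
tcp_pos: [511.5, -120.1, 96.1]
eef_rot: [0.675, 0.738, 0.001, 0.002]
contact_force: [8.1, 1.0, 0.8]
opening: 51.3
finger_force: 3.7
```

Request:
send_rows --rows '[[[0.6, 0, -1, 0, 0], [0.6, 0, -2, 0, 0], [0.6, 0, -3, 0, 0], [0.6, 0, -4, 0, 0], [0.6, 0, -5, 0, 0], [0.6, 0, -5, 0, 0], [0.6, 0, -5, 0, 0], [0.6, 0, -5, 0, 0], [0.6, 0, -5, 0, 0], [0.6, 0, -5, 0, 0]]]'

```text
time_s: 4.37
tcp_pos: [510.0, -120.9, 97.4]
eef_rot: [0.675, 0.738, 0.003, 0.005]
contact_force: [14.4, 4.1, 3.6]
opening: 51.1
finger_force: 7.0
```

```bash
python3 - <<'E'
from h import *
s=env.state();print(s['contact_force'],s['tcp_pos'],s['opening'])
p,d=imaging.grab_frame('side');cv2.imwrite('pics/s3.png',cv2.resize(p[140:260,240:360,::-1],None,fx=5,fy=5))
E
```

```text
[14.39286802  4.05297884  3.64556848] [ 509.98215659 -120.90994796   97.3818719 ] 51.09694601134203
```

View pics/s3.png

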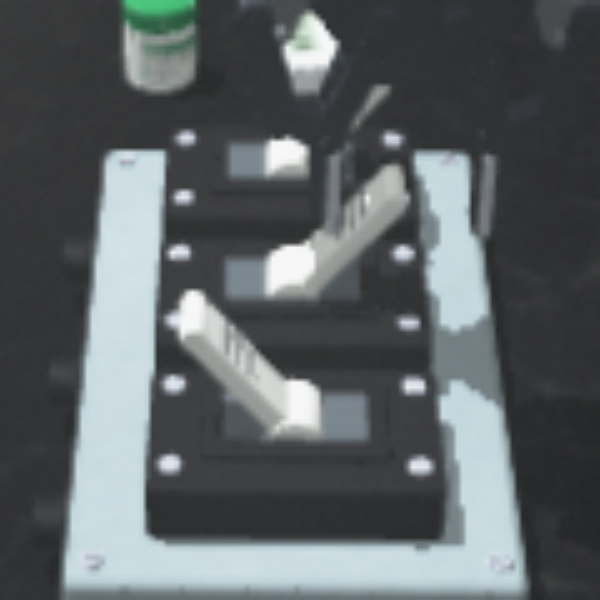

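It's at the stop: 14 N, the arm has stalled, and the lever mirrors the live one. Next I'll back off, lift, shut the gripper and come down on the robot side.

Request:
send_rows --rows '[[[0.6, 0, 5, 0, 0], [0.6, 0, 9, 0, 0], [0.6, 0, 9, -8, 0], [0.6, 0, 9, -22, 0], [0.6, 0, 9, -38, 0], [0.6, 0, 9, -54, 0], [0.6, 0, 9, -68, 0], [0.6, 0, 9, -75, 0], [0.3, 0, -5, -75, 0], [0, 0, -15, -75, 0]]]'

```text
time_s: 5.25
tcp_pos: [487.7, -121.5, 170.3]
eef_rot: [0.675, 0.738, -0.0, -0.001]
contact_force: [-0.2, 0.1, -0.5]
opening: 27.8
finger_force: 0.0
```

Request:
send_rows --rows '[[[0, 0, -10, 0, 0], [0, 0, -19, 0, 0], [0, 0, -19, 0, 0], [0, 0, -19, 0, 0], [0, 0, -19, 15, 0], [0, 0, -19, 30, 0], [0, 0, -19, 45, 0], [0, 0, -19, 60, 0], [0, 0, -19, 70, 0], [0, 0, -19, 70, 0]]]'

```text
time_s: 6.08
tcp_pos: [469.4, -123.0, 98.4]
eef_rot: [0.675, 0.738, -0.001, -0.002]
contact_force: [0.7, -0.4, -0.6]
opening: 0.2
finger_force: 0.0
```

```bash
python3 - <<'E'
from h import *
s=env.state();print(s['contact_force'],s['tcp_pos'],s['opening'])
p,d=imaging.grab_frame('side');cv2.imwrite('pics/s4.png',cv2.resize(p[120:260,230:370,::-1],None,fx=4,fy=4))
E
```

```text
[ 0.676472   -0.43469361 -0.63895073] [ 469.43843163 -123.01641231   98.4337583 ] 0.18188704300104305
```

View pics/s4.png

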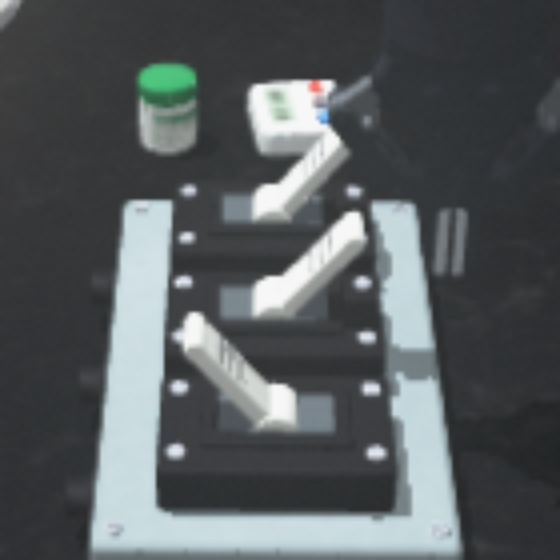

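The middle lever is fully off, parallel to the spare one, and the shut fingers stand on the robot side at about (450,240). Now I'll push away from the robot.

Request:
send_rows --rows '[[[0, 0, 6, 0, 0], [0, 0, 12, 0, 0], [0, 0, 18, 0, 0], [0, 0, 24, 0, 0], [0, 0, 30, 0, 0], [0, 0, 36, 0, 0], [0, 0, 42, 0, 0], [0, 0, 48, 0, 0], [0, 0, 53, 0, 0], [0, 0, 56, 0, 0]]]'

```text
time_s: 6.97
tcp_pos: [527.1, -118.3, 100.5]
eef_rot: [0.675, 0.738, 0.0, 0.0]
contact_force: [-3.0, -1.2, 1.9]
opening: -0.2
finger_force: 1.1
```

Request:
send_rows --rows '[[[0, 0, 4, 0, 0], [0, 0, 8, 0, 0], [0, 0, 12, 0, 0], [0, 0, 16, 0, 0], [0, 0, 20, 0, 0], [0, 0, 23, 0, 0], [0, 0, 26, 0, 0], [0, 0, 27, 0, 0], [0, 0, 27, 0, 0], [0, 0, 27, 0, 0]]]'

```text
time_s: 7.8
tcp_pos: [553.3, -116.0, 100.4]
eef_rot: [0.675, 0.738, 0.0, 0.0]
contact_force: [-1.7, -0.4, -0.2]
opening: 0.2
finger_force: 0.5
```

Request:
send_rows --rows '[[[0, 0, 1, 0, 0], [0, 0, 2, 0, 0], [0, 0, 3, 0, 0], [0, 0, 4, 0, 0], [0, 0, 5, 0, 0], [0, 0, 6, 0, 0], [0, 0, 7, 0, 0], [0, 0, 8, 0, 0], [0, 0, 8, 0, 0], [0, 0, 8, 0, 0]]]'

```text
time_s: 8.63
tcp_pos: [561.3, -115.3, 100.4]
eef_rot: [0.675, 0.738, 0.0, 0.0]
contact_force: [-3.0, 0.5, -0.4]
opening: -0.4
finger_force: 0.7
```

Request:
send_rows --rows '[[[0, 0, 1, 0, 0], [0, 0, 2, 0, 0], [0, 0, 3, 0, 0], [0, 0, 4, 0, 0], [0, 0, 5, 0, 0], [0, 0, 6, 0, 0], [0, 0, 7, 0, 0], [0, 0, 8, 0, 0], [0, 0, 8, 0, 0], [0, 0, 8, 0, 0]]]'

```text
time_s: 9.47
tcp_pos: [565.8, -114.7, 100.0]
eef_rot: [0.675, 0.738, -0.002, -0.003]
contact_force: [-13.7, -2.8, 8.3]
opening: -0.2
finger_force: 7.7
```

```bash
python3 - <<'E'
from h import *
p,d=imaging.grab_frame('side');cv2.imwrite('pics/s5.png',cv2.resize(p[120:260,230:370,::-1],None,fx=4,fy=4))
E
```

```text
(no output)
```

View pics/s5.png

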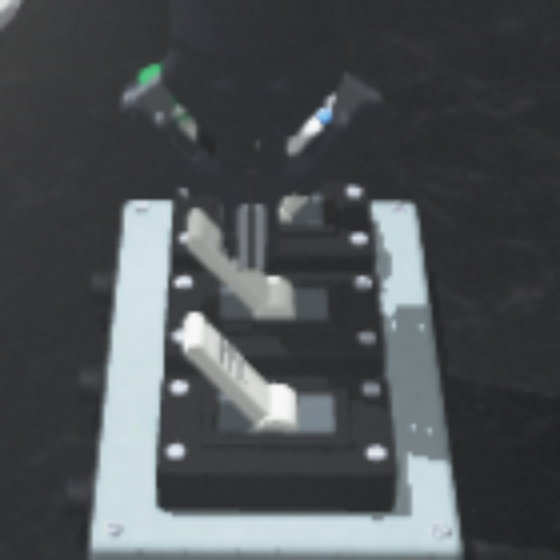

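The middle lever is parallel to the live one, with its tip at about (200,215), and the force is 14 N, so it is at the on stop. I'll back off, lift and check.

Request:
send_rows --rows '[[[0, 0, -5, 0, 0], [0, 0, -10, 0, 0], [0, 0, -14, 0, 0], [0, 0, -14, -12, 0], [0, 0, -14, -30, 0], [0, 0, -14, -50, 0], [0, 0, -14, -70, 0], [0, 0, -14, -90, 0], [0, 0, -14, -105, 0], [0, 0, -14, -110, 0]]]'

```text
time_s: 10.35
tcp_pos: [557.0, -116.1, 214.0]
eef_rot: [0.675, 0.738, 0.002, 0.003]
contact_force: [0.5, 0.3, -0.5]
opening: 0.1
finger_force: 0.0
```

```bash
python3 - <<'E'
from h import *
s=env.state();print(s['contact_force'],s['tcp_pos'])
p,d=imaging.grab_frame('side');cv2.imwrite('pics/s6.png',cv2.resize(p[120:260,230:370,::-1],None,fx=4,fy=4))
E
```

```text
[ 0.52057363  0.25498737 -0.50392426] [ 557.02004812 -116.09164455  214.02485224]
```

View pics/s6.png

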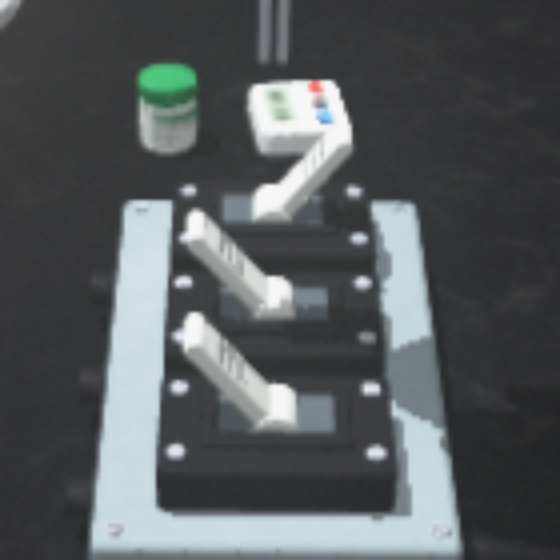

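The middle lever is on (tip at about (197,222)), the live lever is still on, the spare is still off, and the arm is clear.

```bash
python3 -c "
from station import env
print(env.finish_job())"
```

```text
the job is handed in; nothing more can be done
None
```

I reset the tripped middle breaker: its lever went fully off to the stop, then fully on to the other stop, the other two levers were left as they were, and I handed the job in after about 10 s of robot time with the arm clear.

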